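Book two blanks in with the hand scanner and tally

ROBOT

A 6-joint arm with a two-finger parallel gripper is mounted at the origin on the work surface. World frame = base frame: x ahead of the robot, y to its left, z up, the work surface at z = 0. Lengths are in m, angles in rad, forces in N, time in s.
With the tool pointing down it reaches from about 0.25 to 0.775 m from the base axis. Payload 4 kg.
Tool frame: the origin (TCP) lies at the very end of the fingers, on their centre line; the grasp point (between the pads) lies 19 mm behind it; z points along the fingers, y is the direction in which the jaws open and shut (so a half turn about z gives the same grasp; the last joint's range is limited). The gripper opens to 94 mm and grips with 3 to 60 N. Pads are 16 mm wide; open, the fingers measure 119 mm over their backs; the gripper's body (75 mm by 177 mm) begins 78 mm behind the grasp point.
Start: joints at [-1.322, 0.087, 1.371, -0, 1.684, -0.103], TCP at [0.19, -0.516, 0.206] pointing down, gripper open.
Joint ranges: [-3.1, 3.1], [-0.76, 2.03], [0.27, 2.55], [-1.08, 4.22], [0.17, 2.65], [-2.57, 2.57]. Speed limits (rad/s): [2.79, 2.79, 3.14, 3.14, 3.14, 3.14].

INTERFACE

Orientations are given as [roll, pitch, yaw] about the fixed x, y, z axes, in that order (R = Rz(yaw) Ry(pitch) Rx(roll)).
In Python, from bench import robot, cams, models gives the robot as it stands.
- The arm moves only by the tool step_arm, never from a script. Its argument "series" is a list of rows, each a list of 5 numbers: the gripper command: -1 is shut, 1 is fully open, values between are in proportion, then the shift along the tool's x, y, z in mm, then the turn about the tool's z in degrees. A call has 1 to 20 rows; each row is the pose to reach, as a shift and turn from the pose commanded when the call began, along the tool's axes at that moment; what a row does not reach only later rows make up. A row lasts 1/8 s, in which the tool goes at most 62.5 mm and 10.7 degrees, less where a joint would pass 70% of its speed; a pose out of reach is approached as far as the arm can. A call with a gripper value outside its range is refused whole. The fingers move at their own pace and stop on an object; the grip force is fixed at half the most. Time passes only in rows, so rows that repeat a pose let the fingers close. It gives the time, the measured TCP pose, the force and the opening at its end, in the units of the state.
- robot.get_obs(): the state, without advancing time (a new reading comes with each control period).
- cams.snapshot(name): name is "scene" or "side" or "wrist"; returns a dict with "pixels" (400x640x3 uint8, red, green, blue), "fov_y" (degrees; the focal length in pixels is half the picture's height over the tangent of half this angle, whatever the lens; pixels are square), "cx", "cy" (the principal point, pixels), "k1" (the pictures are not rectified: a ray, as slopes to the right and down, at radius r is drawn at 1 + k1 r^2 times it, then the intrinsics apply), "R" (3x3) and "t" (3): a world point X has camera coordinates R X + t. Camera axes: x right, y down, z forward; pixel columns grow to the right and rows downward; lengths in m; the calibration is good to about 2 mm. A picture is of the moment at which its call begins. There is no depth.
- robot.close_job(): hands the job in, once; it reports no verdict.
Trained networks look in a picture, given as the dict that the camera call returned (one of the last four; its "shot" number tells which), for a name from the list of things; names that differ only in an ending like _2 or _b are one class to them, and where a whole thing is asked for, a point or a joint stands for the part that bears it (a point fixed in the world has none). Each returns a list of dicts, best first, with "p" (0 to 1); they miss things now and then, are a little off and sometimes report something else, mostly with a low value. They report only what shows in the picture. A call takes as long as a camera call. They do not tell look-alikes from the thing itself.
- models.find_in(picture, label): "position" ([x, y, z] in m, in world coordinates, good to about 4 mm: the middle of the surface that is visible of it).
- models.pinpoint(picture, label): "position" ([x, y, z] in m, in world coordinates, good to about 4 mm: a listed point, or the origin of a listed thing).
The state is a dict: "time": time; "joint_positions": joint angles; "qvel": joint speeds; "joint_torque": joint torques, N m; "tool_pos": TCP position; "ee_rot": TCP orientation; "wrist_force": force on the tool from outside, world axes, zero at the start; "wrist_torque": the same for the moment, N m; "width": finger opening in m.
Only numpy, scipy, OpenCV 4.12 (cv2) and the standard library are available. Lean on these libraries where they do the work, as an engineer would, in place of code of your own. Each camera call takes 0.05 s, during which the arm holds its last target. There are 200 camera calls.

TASK

Take the yellow hand scanner from its stand and scan the label on the dark wooden blank, then the one on the pale wooden blank: from about 10 cm away, point the red window at the middle of the label with the scan line running across the bars, and hold it steady for about a second each time. Set the scanner back in its stand as you found it, then swing the tally counter's red-knobbed lever to its stop and let it spring back. Leave the blanks and everything else on the bench where they are.

Things in the scene. Friction and masses are not known exactly. Their poses are not given: they have to be found in the camera images.
- scanner: yellow handset-shaped hand scanner, 0.15 to 0.3 kg. Handle 125 long (x -65 to +60) x 34 wide (y) x 30 high (z 0 to 30); origin: centre of the handle's underside. At its +x end a black head, 50 wide, bends 45 degrees down, reaching x = 112, z = -41. Mass centre about x = 12. Starts level in its stand. Grip across the handle from above at x about -10, between the saddles.
- scanner_window (a point): centre of the red window on the head, (102, 0, -31) in the scanner's frame. x: the beam, out of the window, 45 degrees down and forward when the handle is level; y (scanner's y): the scan line. Reads a label whose middle is 45 to 155 ahead and within 18 of the beam axis, beam 20 degrees or more below level, scan line within 0.4 rad of straight across the bars (either way), kept still 0.8 s.
- scanner_stand: fixed stand: dark plate 140 x 96 x 12 (x -80 to +60), two grey saddles 16 thick centred at x = -48 and +28, seats 55 above the table, each with two cheeks 14 high, 46 apart (34 handle between). 60 clear between saddles (centre x = -10) for fingers. Origin: centre, table level. Scanner home: its origin at (0, 0, 55) here, x axes alike, head to +x past the plate.
- dark_blank: dark brown (walnut) wooden blank, loose, lying flat: 150 (x) x 90 (y) x 30 high, 0.5 kg. Origin: centre of the underside. White 50 (x) x 78 (y) barcode label in the middle of its top; the bars run along x and follow one another along y, so a scan line across the bars runs along y.
- dark_blank_label (a point): middle of the label on top of the dark blank (30 above its underside).
- pale_blank: pale (pine) wooden blank, loose, lying flat: 150 (x) x 90 (y) x 30 high, 0.5 kg. Origin: centre of the underside. White 50 (x) x 78 (y) barcode label in the middle of its top; the bars run along x and follow one another along y, so a scan line across the bars runs along y.
- pale_blank_label (a point): middle of the label on top of the pale blank (30 above its underside).
- blue_blank: bystander: blue-painted wooden blank, loose, lying flat: 150 (x) x 90 (y) x 30 high, 0.5 kg. Origin: centre of the underside. White 50 (x) x 78 (y) barcode label in the middle of its top; the bars run along x and follow one another along y, so a scan line across the bars runs along y.
- tally: fixed tally counter: aluminium box 120 x 120, top face 62 high, on a dark 140 x 140 plate, four blank white number wheels on top at its -x side. Origin: centre of the underside, x and y along the sides.
- lever_pivot (a point): the lever's upright hinge axis on top of the counter, at (-12, 0, 66) in the counter's frame.
- lever_post (a point): point on the axis of the red upright post at the lever's end, 7 below the post's top: the post is 18 in diameter and stands from 67 to 119 above the table, 70 from the pivot. The flat steel lever arm under it lies 67 to 73 above the table. This point is 111 above the table.
- tally_lever (a joint): lever angle, rad: 0 at rest, 1.04 at the stop, anticlockwise seen from above; arm 0.52 rad clockwise of the counter's +x at rest, 0.52 anticlockwise of it at the stop. Spring return: about 1 N at the post to start, 4 N at the stop. Counts above 0.92, must return below 0.10. Push the post from its clockwise side with closed fingers.
- screw_bowl: bystander: white bowl, 90 across, 45 high, loose. Origin: centre of the underside.
- glue_bottle: bystander: white glue bottle with orange cap, 54 across, 150 high, loose. Origin: centre of the underside.
- hammer: bystander: hammer 200 long lying along its x, loose. Origin: under its middle.
- sanding_block: bystander: cork sanding block 110 x 65 x 32, loose. Origin: centre of the underside.
- tape_measure: bystander: yellow tape measure, 75 x 40 x 63 high, loose. Origin: centre of the underside.
- offcut: bystander: pale wood offcut 120 x 50 x 30, loose. Origin: centre of the underside.
Mind the look-alikes: they are no part of the job. Leave any green look-alike of the dark_blank alone.

How it is judged:
On the way, in this order (a step that is already met when the one before it is completed fails the run):
1. the scanner is aimed at the dark blank's label and held steady for 0.8 s (x of dark_blank_label in the frame of scanner_window between 0.045 and 0.155 m and y of dark_blank_label in the frame of scanner_window between -0.02 and 0.02 m and z of dark_blank_label in the frame of scanner_window between -0.018 and 0.018 m and angle between scanner_window's own x axis and vertical above 1.92 rad and angle between the y axis of scanner_window and the y axis of dark_blank, either way round below 0.4 rad and linear speed of scanner below 0.03 m/s and angular speed of scanner below 0.3 rad/s), for 0.8 s.
2. the scanner is aimed at the pale blank's label and held steady for 0.8 s (x of pale_blank_label in the frame of scanner_window between 0.045 and 0.155 m and y of pale_blank_label in the frame of scanner_window between -0.02 and 0.02 m and z of pale_blank_label in the frame of scanner_window between -0.018 and 0.018 m and angle between scanner_window's own x axis and vertical above 1.92 rad and angle between the y axis of scanner_window and the y axis of pale_blank, either way round below 0.4 rad and linear speed of scanner below 0.03 m/s and angular speed of scanner below 0.3 rad/s), for 0.8 s.
3. the scanner lies in its stand again, let go (x of scanner in the frame of scanner_stand between -0.02 and 0.02 m and y of scanner in the frame of scanner_stand between -0.012 and 0.012 m and z of scanner in the frame of scanner_stand between 0.049 and 0.061 m and x of scanner_window in the frame of scanner_stand above 0.05 m and angle between scanner's own z axis and vertical below 0.1 rad and linear speed of scanner below 0.03 m/s and contact force between the fingers and scanner below 0.3 N), for 0.2 s.
4. the lever is swung to its stop (value of joint tally_lever above 0.92 rad), for 0.05 s.
5. the lever has sprung back (value of joint tally_lever below 0.1 rad), for 0.1 s.
At the end, for the whole second after the job is handed in: Scanner released, still and level in its stand, head to the stand's +x: within 20 mm along, 12 mm across and 6 mm in height of home, tilt under 0.1 rad; lever below 0.10 rad; blanks within 20 mm and other loose things within 30 mm of their starts (all of step 3 and value of joint tally_lever below 0.1 rad and distance of each of dark_blank, pale_blank, blue_blank from where it was at the start of the episode below 0.02 m and distance of each of screw_bowl, glue_bottle, hammer, sanding_block, tape_measure, offcut from where it was at the start of the episode below 0.03 m); the robot touches nothing.
It fails at once if a blank is shoved more than 20 mm (distance of any of dark_blank, pale_blank, blue_blank from where it was at the start of the episode above 0.02 m).
It fails at once if another loose thing is shoved more than 30 mm (distance of any of screw_bowl, glue_bottle, hammer, sanding_block, tape_measure, offcut from where it was at the start of the episode above 0.03 m).
It fails at once if the scanner strikes or presses on a blank (contact force between scanner and dark_blank above 1 N or contact force between scanner and pale_blank above 1 N or contact force between scanner and blue_blank above 1 N).
It also fails if it takes over 66 s, if anything falls off the work surface, if the arm or the gripper's body presses on something with over 40 N, if the wrist force passes 120 N, or if a joint passes its speed limit or range.

## Working session

There is one attempt and no reset: what is moved stays moved. The work goes in short steps, Python scripts to look and compute and a tool call to move; the robot and the scene stay as the last step left them, time stands still between calls to the robot, and variables do not carry over. Pictures are saved under pics/ and viewed, about 8 in all and at most 12, crops included, and the job is handed in when it is done.

Besides the shell and the picture viewer there is one more tool, called after "Request:" as name([rows], argument=value, ...), one row to a line, values as JSON. step_arm: Moves the arm, as the interface text tells. Its arguments: {"type":"object","properties":{"series":{"type":"array","items":{"type":"array","items":{"type":"number"}}}},"required":["series"]}

```bash
mkdir -p pics
cat > h.py <<'E'
import numpy as np, cv2
from bench import robot, cams, models
def px(s,X):
    c=s["R"]@np.asarray(X,float)+s["t"]; x,y=c[0]/c[2],c[1]/c[2]; r=x*x+y*y
    f=s["pixels"].shape[0]/2/np.tan(np.radians(s["fov_y"])/2); k=1+s["k1"]*r
    return np.array([s["cx"]+f*x*k, s["cy"]+f*y*k])
def ray(s,u,v):
    f=s["pixels"].shape[0]/2/np.tan(np.radians(s["fov_y"])/2)
    K=np.array([[f,0,s["cx"]],[0,f,s["cy"]],[0,0,1.]])
    p=cv2.undistortPoints(np.array([[[u,v]]],float),K,np.array([s["k1"],0,0,0.]))[0,0]
    R=np.array(s["R"]); return -R.T@s["t"], R.T@np.array([p[0],p[1],1])
def at(s,u,v,z):
    o,d=ray(s,u,v); return o+d*(z-o[2])/d[2]
def save(s,n,crop=None,sc=1):
    im=cv2.cvtColor(s["pixels"],cv2.COLOR_RGB2BGR)
    if crop: x0,y0,x1,y1=crop; im=im[y0:y1,x0:x1]
    cv2.imwrite("pics/"+n+".png",cv2.resize(im,None,fx=sc,fy=sc,interpolation=cv2.INTER_CUBIC))
E
python3 - <<'E'
from h import *
o=robot.get_obs(); print(o["time"],o["tool_pos"],o["ee_rot"],o["width"])
for n in ["scene","side"]:
    s=cams.snapshot(n); save(s,n+"0")
    print(n,np.round(-np.array(s["R"]).T@s["t"],2))
    for l in ["scanner","scanner_window","scanner_stand","dark_blank","pale_blank","blue_blank","tally","lever_pivot","lever_post","screw_bowl","glue_bottle","hammer","sanding_block","tape_measure","offcut"]:
        print(l,[(np.round(d["position"],3).tolist(),round(d["p"],2),px(s,d["position"]).astype(int).tolist()) for d in models.pinpoint(s,l)[:4]])
E
```

```text
0.0 [ 0.18938121 -0.5157938   0.20431029] [-3.13941469e+00 -2.33847536e-04  3.51764649e-01] 0.09415179684458516
scene [ 1.05 -0.68  1.04]
scanner [([0.469, 0.333, 0.057], 0.74, [357, 145]), ([0.636, -0.16, 0.034], 0.66, [310, 268])]
scanner_window [([0.57, 0.332, 0.023], 0.91, [380, 164])]
scanner_stand [([0.47, 0.333, -0.003], 0.69, [356, 158]), ([0.603, -0.008, -0.0], 0.4, [332, 235])]
dark_blank [([0.269, -0.261, 0.0], 0.97, [195, 236]), ([0.631, -0.164, -0.002], 0.56, [308, 275])]
pale_blank [([0.606, -0.008, -0.003], 0.87, [332, 236])]
blue_blank [([0.64, 0.166, -0.002], 0.78, [372, 206])]
tally [([0.474, -0.315, -0.002], 0.56, [231, 283]), ([0.641, 0.168, -0.004], 0.55, [372, 207]), ([0.603, -0.008, -0.002], 0.16, [332, 235])]
lever_pivot [([0.459, -0.315, 0.068], 0.55, [223, 267])]
lever_post [([0.517, -0.363, 0.11], 0.78, [223, 282])]
screw_bowl [([0.79, 0.121, 0.002], 0.86, [406, 236])]
glue_bottle [([0.788, -0.122, -0.002], 0.75, [363, 293]), ([0.47, -0.32, -0.003], 0.29, [229, 284])]
hammer [([0.415, -0.084, 0.001], 0.63, [269, 222]), ([0.698, -0.389, 0.001], 0.38, [275, 3
[... 721 characters left out ...]
2, -0.166, -0.005], 0.74, [326, 183]), ([0.634, -0.163, 0.031], 0.47, [325, 175])]
lever_pivot [([0.464, -0.318, 0.064], 0.78, [393, 168])]
lever_post [([0.514, -0.362, 0.112], 0.7, [390, 145])]
screw_bowl [([0.792, 0.126, -0.001], 0.86, [231, 204])]
glue_bottle [([0.786, -0.119, 0.001], 0.57, [285, 169]), ([0.605, -0.006, 0.031], 0.48, [298, 203])]
hammer [([0.41, -0.075, 0.005], 0.81, [359, 227])]
sanding_block [([0.712, 0.377, -0.003], 0.59, [182, 260]), ([0.605, -0.006, 0.03], 0.26, [298, 203])]
tape_measure [([0.569, 0.329, 0.024], 0.68, [223, 271]), ([0.697, -0.391, 0.002], 0.66, [353, 145]), ([0.41, -0.079, 0.004], 0.29, [359, 226])]
offcut [([0.414, 0.144, -0.002], 0.78, [309, 268])]
```

Run:
```python
from h import *
s=cams.snapshot("scene"); save(s,"sc1",(160,100,460,380),2.1)
s=cams.snapshot("side"); save(s,"si1",(160,110,480,330),2.4)
```

```text
(no output)
```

View pics/sc1.png

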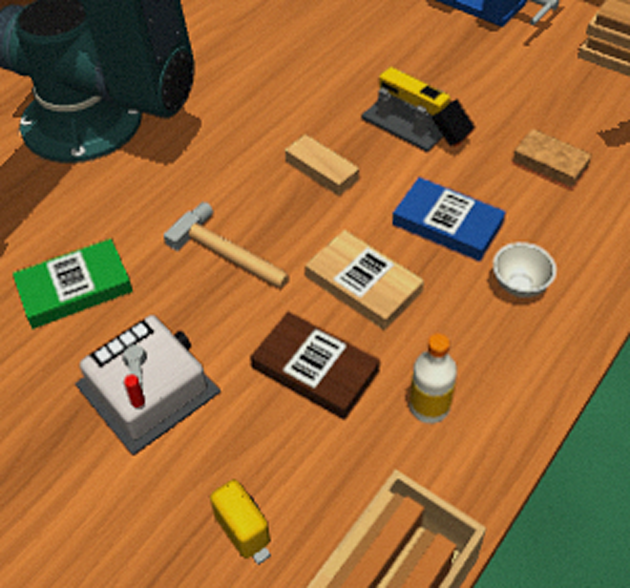

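View pics/si1.png

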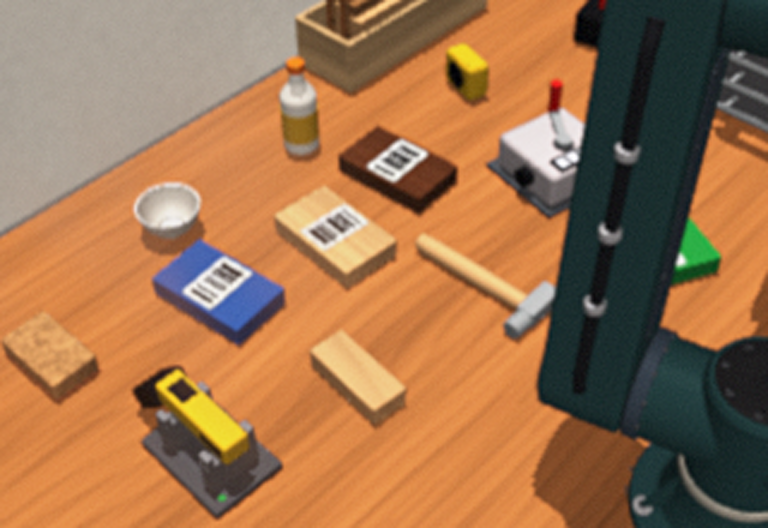

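The walnut blank at scene (308,275) is the dark one: it is brown, as described. The green one at (195,236) is the look-alike, so I'll leave it. The scanner sits in its stand at (357,145), and the yellow thing at (274,350) is the tape measure. Next I measure label yaws and the first shift.

```bash
cat >> h.py <<'E'
def shift(p,yaw=None):
    from scipy.spatial.transform import Rotation as Ro
    o=robot.get_obs(); R=Ro.from_euler("xyz",o["ee_rot"]).as_matrix()
    r=R.T@(np.array(p)-o["tool_pos"])*1000
    t=None if yaw is None else np.degrees((o["ee_rot"][2]-yaw+np.pi)%(2*np.pi)-np.pi)
    print("t",round(o["time"],2),"tcp",np.round(o["tool_pos"],4),"rot",np.round(o["ee_rot"],3),"shift",np.round(r,1),"turn",t)
def label(s,c,w=28):
    u,v=px(s,c).astype(int); im=s["pixels"].astype(int); m=(im.min(2)>150)&(im.max(2)-im.min(2)<35)
    P=[at(s,x,y,0.03)[:2] for y in range(v-w,v+w) for x in range(u-w,u+w) if m[y,x]]
    P=np.array(P); P=P[np.linalg.norm(P-np.array(c)[:2],axis=1)<0.055]
    return cv2.minAreaRect((P*1000).astype(np.float32)), len(P)
E
python3 - <<'E'
from h import *
for n in ["scene","side"]:
    s=cams.snapshot(n)
    for l,c in dict(dark=[.634,-.164,.03],pale=[.604,-.007,.03]).items(): print(n,l,label(s,c))
shift([.458,.335,.204],-.05)
E
```

```text
scene dark (((635.1107788085938, -163.88739013671875), (49.79000473022461, 77.8094711303711), 3.915729522705078), 238)
scene pale (((603.4981079101562, -6.275306701660156), (75.63178253173828, 49.014503479003906), 85.83695220947266), 160)
side dark (((634.5311889648438, -161.13247680664062), (53.17790222167969, 79.26901245117188), 4.193729400634766), 171)
side pale (((602.9855346679688, -4.906837463378906), (77.18120574951172, 49.36765670776367), 85.33181762695312), 162)
t 1.8 tcp [ 0.1895 -0.5163  0.2055] rot [ 3.142 -0.     0.352] shift [ 545.4 -706.7    1.4] turn 23.021297247219078
```

Request:
step_arm([
  [1,40,-50,0,2],
  [1,80,-100,0,4],
  [1,120,-150,0,7],
  [1,155,-200,0,10],
  [1,195,-250,0,13],
  [1,235,-300,0,15],
  [1,270,-350,0,17],
  [1,310,-400,0,19],
  [1,350,-450,0,21],
  [1,390,-500,0,23],
  [1,430,-550,0,23],
  [1,465,-600,0,23],
  [1,505,-650,0,23],
  [1,535,-695,0,23],
  [1,545,-707,0,23],
  [1,545,-707,0,23],
  [1,545,-707,0,23],
])

```text
time: 3.92
tool_pos: [0.4575, 0.3337, 0.2057]
ee_rot: [3.141, -0.0, -0.051]
wrist_force: [-0.3, 0.6, 1.4]
width: 0.0942
```

Run:
```python
from h import *
shift([.458,.335,.204],-.05)
s=cams.snapshot("wrist"); save(s,"w1")
for l in ["scanner","scanner_window","scanner_stand"]:
    for f in (models.pinpoint,): print(l,[(np.round(d["position"],3).tolist(),round(d["p"],2),px(s,d["position"]).astype(int).tolist()) for d in f(s,l)[:3]])
```

```text
t 3.92 tcp [0.4575 0.3337 0.2057] rot [ 3.141 -0.    -0.051] shift [ 0.4 -1.3  1.7] turn -0.0634810435465973
scanner [([0.467, 0.336, 0.055], 0.95, [314, 172])]
scanner_window [([0.571, 0.331, 0.023], 0.58, [314, 70])]
scanner_stand []
```

View pics/w1.png

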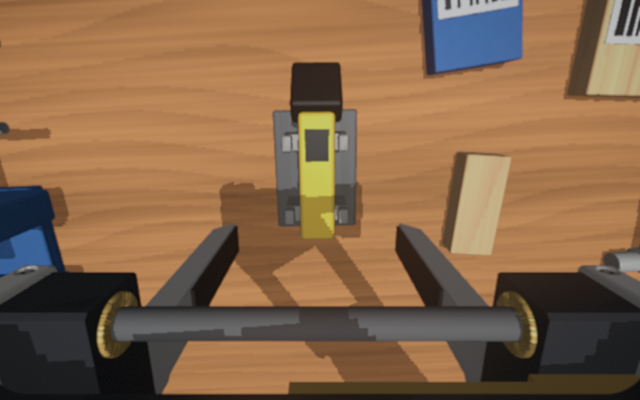

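The wrist view shows the scanner nearly aligned (yellow handle columns 300–336, rows 112–237), head up the image. I'll fit its axis from the yellow pixels.

Run:
```python
from h import *
s=cams.snapshot("wrist"); im=s["pixels"].astype(int)
m=(im[...,0]>110)&(im[...,1]>90)&(im[...,2]<80)&(im[...,0]-im[...,1]<60)
pts=[];
for v in range(118,232,4):
    c=np.where(m[v,280:360])[0]+280
    if len(c)>10: L,R=at(s,c.min()-.5,v,.085),at(s,c.max()+.5,v,.085); pts.append([*((L+R)/2)[:2],np.linalg.norm(L-R)])
p=np.array(pts); k=np.polyfit(p[:,0],p[:,1],1); print("yaw",np.degrees(np.arctan(k[0])),"y at .458",np.polyval(k,.458),"w",np.median(p[:,2]))
ys=[v for v in range(90,260) if m[v,300:335].sum()>8]; print(at(s,317,min(ys)-.5,.085),at(s,317,max(ys)+.5,.085), min(ys),max(ys))
```

```text
yaw -5.507614165037051 y at .458 0.32972985408246835 w 0.03344599147130327
[0.52963302 0.3303533  0.085     ] [0.38878193 0.337528   0.085     ] 112 254
```

```bash
python3 - <<'E'
from h import *
s=cams.snapshot("wrist"); im=s["pixels"].astype(int)
m=(im[...,0]>80)&(im[...,2]<.35*im[...,1])&(im[...,0]-im[...,1]<.3*im[...,0])
for v in range(105,245,6):
    c=np.where(m[v,280:360])[0]+280
    if len(c)>5: L,R=at(s,c.min()-.5,v,.085),at(s,c.max()+.5,v,.085); print(v,c.min(),c.max(),len(c),np.round((L+R)[:2]/2,4),round(np.linalg.norm(L-R),4))
E
python3 - <<'E'
from h import *
s=cams.snapshot("wrist"); im=s["pixels"].astype(int)
for v in (120,180,215,230): print(v,[im[v,x].tolist() for x in (294,298,300,303,310,330,333,336,340)])
h=cv2.cvtColor(s["pixels"],cv2.COLOR_RGB2HSV).astype(int)
m=(h[...,0]>=25)&(h[...,0]<=33)&(h[...,1]>170)&(h[...,2]>70)
for v in range(105,245,8):
    c=np.where(m[v,280:360])[0]+280
    if len(c)>5: L,R=at(s,c.min()-.5,v,.085),at(s,c.max()+.5,v,.085); print(v,c.min(),c.max(),len(c),np.round((L+R)[:2]/2,4),round(np.linalg.norm(L-R),4))
E
```

```text
120 [[47, 40, 32], [91, 74, 34], [184, 160, 67], [199, 199, 93], [199, 200, 95], [198, 200, 98], [199, 183, 81], [82, 66, 32], [66, 62, 57]]
180 [[111, 110, 110], [101, 100, 102], [132, 111, 59], [200, 188, 83], [199, 196, 87], [199, 198, 90], [194, 171, 69], [112, 107, 101], [113, 112, 111]]
215 [[84, 80, 77], [104, 101, 98], [100, 93, 85], [150, 126, 48], [159, 135, 53], [200, 193, 83], [192, 167, 66], [137, 133, 130], [115, 112, 109]]
230 [[131, 91, 56], [131, 91, 58], [126, 87, 53], [145, 122, 47], [158, 134, 52], [167, 146, 58], [190, 165, 66], [128, 90, 56], [131, 90, 56]]
```

Run:
```python
from h import *
s=cams.snapshot("wrist"); im=s["pixels"].astype(int)
m=(im[...,1]>.8*im[...,0])&(im[...,2]<.58*im[...,1])&(im[...,0]>100)
P=[]
for v in range(105,245,6):
    c=np.where(m[v,290:345])[0]+290
    if len(c)>5:
        L,R=at(s,c.min()-.5,v,.085),at(s,c.max()+.5,v,.085); P.append((L+R)/2); print(v,c.min(),c.max(),len(c),np.round(P[-1][:2],4),round(np.linalg.norm(L-R),4))
P=np.array(P); k=np.polyfit(P[:,0],P[:,1],1); print(np.degrees(np.arctan(k[0])),np.polyval(k,.458))
```

```text
117 299 336 38 [0.5247 0.3308] 0.0345
123 299 335 37 [0.5194 0.3315] 0.0338
129 299 335 35 [0.514  0.3318] 0.0339
135 300 334 11 [0.5086 0.332 ] 0.0322
141 300 334 12 [0.5032 0.3323] 0.0324
147 300 334 13 [0.4976 0.3326] 0.0326
153 300 335 14 [0.492  0.3324] 0.0336
159 300 334 13 [0.4864 0.3332] 0.0329
165 300 334 35 [0.4807 0.3334] 0.033
171 300 334 35 [0.475  0.3337] 0.0332
177 300 334 35 [0.4692 0.334 ] 0.0334
183 300 334 35 [0.4633 0.3343] 0.0335
189 301 335 35 [0.4574 0.3337] 0.0337
195 301 335 35 [0.4514 0.334 ] 0.0339
201 301 334 34 [0.4454 0.3347] 0.0331
207 301 334 34 [0.4393 0.335 ] 0.0332
213 302 334 33 [0.4331 0.3349] 0.0324
219 302 334 33 [0.4269 0.3352] 0.0326
225 302 335 34 [0.4206 0.335 ] 0.0337
231 302 334 33 [0.4143 0.3358] 0.0329
237 303 333 31 [0.4079 0.3361] 0.0311
-2.2722068373985107 0.33403999541261187
```

Request:
step_arm([
  [1,1,0,50,-0.6],
  [1,1,0,90,-0.6],
  [1,1,0,120,-0.6],
  [1,1,0,140,-0.6],
  [1,1,0,153,-0.6],
  [1,1,0,154,-0.6],
  [0,1,0,154,-0.6],
  [-1,1,0,154,-0.6],
  [-1,1,0,154,-0.6],
  [-1,1,0,154,-0.6],
  [-1,1,0,154,-0.6],
  [-1,1,0,154,-0.6],
  [-1,1,0,154,-0.6],
  [-1,1,0,154,-0.6],
])

```text
time: 6.08
tool_pos: [0.4585, 0.3348, 0.0514]
ee_rot: [3.141, 0.0, -0.039]
wrist_force: [-0.2, -1.8, 0.4]
width: 0.0334
```

Run:
```python
from h import *
shift([.4515,-.176,.180],.07)
```

```text
t 6.08 tcp [0.4585 0.3348 0.0514] rot [ 3.141  0.    -0.039] shift [  13.   510.8 -128.2] turn -6.257547508978555
```

Request:
step_arm([
  [-1,0,0,-10,0],
  [-1,0,0,-30,0],
  [-1,0,0,-65,0],
  [-1,0,0,-105,0],
  [-1,0,0,-128,0],
  [-1,1,30,-130,0],
  [-1,2,75,-130,0],
  [-1,4,125,-130,-1],
  [-1,6,175,-130,-2],
  [-1,8,225,-130,-3],
  [-1,9,275,-130,-4],
  [-1,10,325,-130,-5],
  [-1,11,375,-130,-6],
  [-1,12,420,-130,-6.3],
  [-1,13,460,-128,-6.3],
  [-1,13,490,-120,-6.3],
  [-1,13,505,-105,-6.3],
  [-1,13,511,-90,-6.3],
  [-1,13,511,-77,-6.3],
  [-1,13,511,-77,-6.3],
])

```text
time: 8.57
tool_pos: [0.4506, -0.1745, 0.1266]
ee_rot: [-3.139, 0.003, 0.072]
wrist_force: [1.3, -0.4, -1.7]
width: 0.0337
```

Run:
```python
from h import *
shift([.4520,-.176,.128],.07)
for n in ("scene","side","wrist"):
    s=cams.snapshot(n)
    if n=="wrist": save(s,"w2")
    for l in ["scanner_window","scanner"]: print(n,l,[(np.round(d["position"],3).tolist(),round(d["p"],2)) for d in models.pinpoint(s,l)[:2]])
```

```text
t 8.57 tcp [ 0.4506 -0.1745  0.1266] rot [-3.139e+00  3.000e-03  7.200e-02] shift [ 1.3  1.6 -1.4] turn 0.12096599549063046
scene scanner_window [([0.562, -0.167, 0.102], 0.56), ([0.637, -0.161, 0.028], 0.31)]
scene scanner [([0.462, -0.173, 0.132], 0.73), ([0.636, -0.164, 0.028], 0.2)]
side scanner_window [([0.566, -0.169, 0.106], 0.83)]
side scanner [([0.461, -0.172, 0.132], 0.87)]
wrist scanner_window [([0.565, -0.167, 0.101], 0.71)]
wrist scanner [([0.46, -0.172, 0.134], 0.98)]
```

View pics/w2.png

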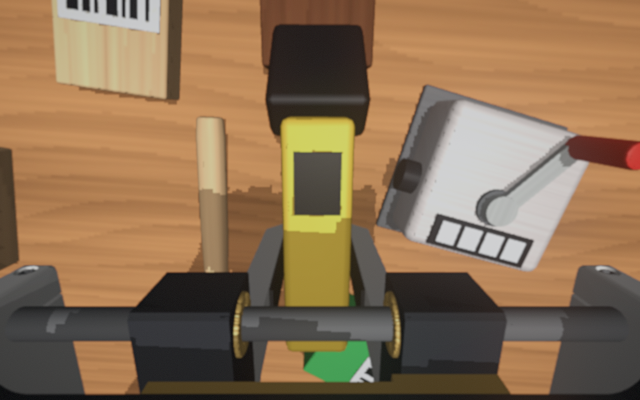

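The scanner is held level over the dark blank. The window is about 0.07 ahead and above the label centre, with the beam on axis within about 2 mm. I'll hold, then go on to the pale blank.

Request:
step_arm([
  [-1,0,0,0,0],
  [-1,0,0,0,0],
  [-1,0,0,0,0],
  [-1,0,0,0,0],
  [-1,0,0,0,0],
  [-1,0,0,0,0],
  [-1,0,0,0,0],
  [-1,0,0,0,0],
  [-1,0,0,0,0],
  [-1,0,0,0,0],
  [-1,-2,-15,0,1],
  [-1,-5,-45,0,2],
  [-1,-8,-80,0,4],
  [-1,-12,-120,0,6],
  [-1,-15,-155,0,8],
  [-1,-17,-175,0,8.5],
  [-1,-17,-185,0,8.5],
  [-1,-17,-185,0,8.5],
  [-1,-17,-185,0,8.5],
])

```text
time: 11.4
tool_pos: [0.4217, 0.0067, 0.1285]
ee_rot: [3.141, -0.0, -0.078]
wrist_force: [0.8, 0.2, -2.4]
width: 0.0336
```

Run:
```python
from h import *
shift([.4203,.0086,.127],-.077)
for n in ("scene","side","wrist"):
    s=cams.snapshot(n)
    for l in ["scanner_window","scanner","pale_blank_label"]: print(n,l,[(np.round(d["position"],3).tolist(),round(d["p"],2)) for d in models.pinpoint(s,l)[:2]])
```

```text
t 11.4 tcp [0.4217 0.0067 0.1285] rot [ 3.141 -0.    -0.078] shift [-1.5 -1.8  1.4] turn -0.07216226819670617
scene scanner_window [([0.533, -0.002, 0.1], 0.91)]
scene scanner [([0.434, 0.004, 0.134], 0.93)]
scene pale_blank_label [([0.602, -0.008, 0.03], 0.6), ([0.788, -0.122, -0.003], 0.47)]
side scanner_window [([0.533, -0.001, 0.1], 0.91)]
side scanner [([0.43, 0.011, 0.13], 0.86), ([0.789, -0.118, 0.0], 0.16)]
side pale_blank_label []
wrist scanner_window [([0.533, -0.004, 0.101], 0.68)]
wrist scanner [([0.431, 0.006, 0.132], 0.62)]
wrist pale_blank_label []
```

Request:
step_arm([
  [-1,0,0,0,0],
  [-1,0,0,0,0],
  [-1,0,0,0,0],
  [-1,0,0,0,0],
  [-1,0,0,0,0],
  [-1,0,0,0,0],
  [-1,0,0,0,0],
  [-1,0,0,0,0],
  [-1,0,0,0,0],
  [-1,0,0,0,0],
  [-1,0,-10,-20,0],
  [-1,2,-45,-40,0],
  [-1,4,-95,-52,-1],
  [-1,6,-145,-52,-2.2],
  [-1,8,-195,-52,-2.2],
  [-1,10,-245,-52,-2.2],
  [-1,11,-290,-52,-2.2],
  [-1,11,-320,-52,-2.2],
  [-1,11,-330,-52,-2.2],
  [-1,11,-330,-52,-2.2],
])

```text
time: 14.5
tool_pos: [0.4579, 0.3353, 0.1801]
ee_rot: [3.141, 0.0, -0.039]
wrist_force: [0.2, -0.4, -2.7]
width: 0.0336
```

Run:
```python
from h import *
shift([.4585,.3348,.0524],-.039)
s=cams.snapshot("wrist"); print([(np.round(d["position"],3).tolist(),round(d["p"],2)) for d in models.pinpoint(s,"scanner")[:2]])
```

```text
t 14.5 tcp [0.4579 0.3353 0.1801] rot [ 3.141  0.    -0.039] shift [  0.6   0.3 127.7] turn 0.016755090221972437
[([0.467, 0.337, 0.185], 0.73)]
```

Scanner is level and above home. Lowering, releasing and retreating.

Request:
step_arm([
  [-1,0.5,0.5,40,0],
  [-1,0.5,0.5,80,0],
  [-1,0.5,0.5,100,0],
  [-1,0.5,0.5,115,0],
  [-1,0.5,0.5,124,0],
  [-1,0.5,0.5,127.5,0],
  [-1,0.5,0.5,127.5,0],
  [-1,0.5,0.5,127.5,0],
  [-0.1,0.5,0.5,127.5,0],
  [0.5,0.5,0.5,127.5,0],
  [0.5,0.5,0.5,127.5,0],
  [0.5,0.5,0.5,127.5,0],
  [0.5,0.5,0.5,115,0],
  [0.5,0.5,0.5,80,0],
  [0.5,0.5,0.5,35,0],
  [0.5,0.5,0.5,-15,0],
  [0.5,0.5,0.5,-20,0],
  [0.5,0.5,0.5,-20,0],
])

```text
time: 16.85
tool_pos: [0.4585, 0.335, 0.2008]
ee_rot: [-3.141, -0.001, -0.039]
wrist_force: [-0.2, -0.2, 0.3]
width: 0.0704
```

Run:
```python
from h import *
shift([.46,-.42,.2])
s=cams.snapshot("wrist"); save(s,"w3")
for l in ["scanner","scanner_window"]: print([(np.round(d["position"],3).tolist(),round(d["p"],2)) for d in models.pinpoint(s,l)[:2]])
for n in ("scene","side"):
    s=cams.snapshot(n)
    for l in ["scanner","lever_pivot","lever_post","tally"]: print(n,l,[(np.round(d["position"],3).tolist(),round(d["p"],2)) for d in models.pinpoint(s,l)[:2]])
```

```text
t 16.85 tcp [0.4585 0.335  0.2008] rot [-3.141e+00 -1.000e-03 -3.900e-02] shift [3.100e+01 7.544e+02 5.000e-01] turn None
[([0.466, 0.334, 0.058], 0.88)]
[([0.572, 0.332, 0.024], 0.83), ([0.468, 0.338, 0.053], 0.46)]
scene scanner [([0.471, 0.336, 0.053], 0.65)]
scene lever_pivot [([0.639, 0.17, -0.003], 0.65), ([0.459, -0.314, 0.068], 0.55)]
scene lever_post [([0.515, -0.362, 0.114], 0.64), ([0.458, -0.316, 0.068], 0.39)]
scene tally [([0.471, -0.317, -0.002], 0.91), ([0.514, -0.36, 0.112], 0.75)]
side scanner [([0.468, 0.338, 0.055], 0.73)]
side lever_pivot [([0.464, -0.317, 0.067], 0.89), ([0.413, 0.144, 0.001], 0.41)]
side lever_post [([0.477, -0.318, 0.001], 0.68)]
side tally [([0.478, -0.319, 0.001], 0.84)]
```

View pics/w3.png

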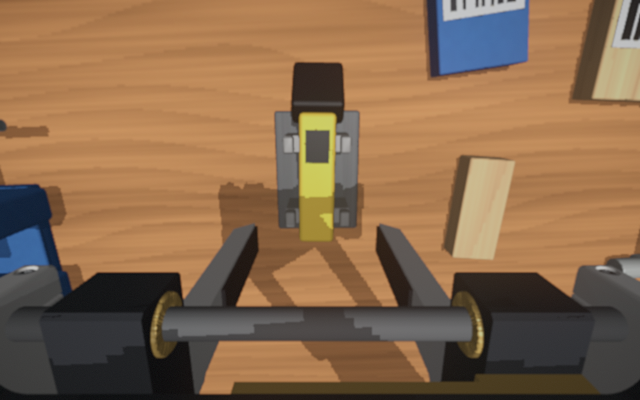

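The scanner is back home: the image matches the first view, and pinpoint gives (0.468, 0.336, 0.055). Next is the lever. Pushing straight along the chord works, so I move with closed fingers to the post's clockwise side.

Request:
step_arm([
  [0,3,30,0,0],
  [-1,8,80,0,1],
  [-1,14,135,0,2],
  [-1,20,190,0,3],
  [-1,26,245,0,4],
  [-1,32,300,0,5],
  [-1,38,355,0,6],
  [-1,44,410,0,7],
  [-1,50,465,0,8],
  [-1,56,520,0,8.7],
  [-1,62,575,0,8.7],
  [-1,68,630,0,8.7],
  [-1,74,685,0,8.7],
  [-1,79,725,0,8.7],
  [-1,80.5,740,0,8.7],
  [-1,80.5,740,10,8.7],
  [-1,80.5,740,10,8.7],
])

```text
time: 19.62
tool_pos: [0.5097, -0.4056, 0.1891]
ee_rot: [-3.14, 0.002, -0.19]
wrist_force: [0.0, 0.2, -0.0]
width: 0.0003
```

Run:
```python
from h import *
shift([.5097,-.4084,.085],-.19)
print(robot.get_obs()["width"])
s=cams.snapshot("wrist"); save(s,"w4")
for l in ["lever_pivot","lever_post","tally"]: print(l,[(np.round(d["position"],3).tolist(),round(d["p"],2)) for d in models.pinpoint(s,l)[:2]])
```

```text
t 19.62 tcp [ 0.5097 -0.4056  0.1891] rot [-3.14e+00  2.00e-03 -1.90e-01] shift [  0.7   3.  104.1] turn 0.02818649048560255
0.0002700696399506481
lever_pivot [([0.463, -0.319, 0.068], 0.6)]
lever_post [([0.512, -0.365, 0.115], 0.9)]
tally [([0.472, -0.323, 0.0], 0.75)]
```

View pics/w4.png

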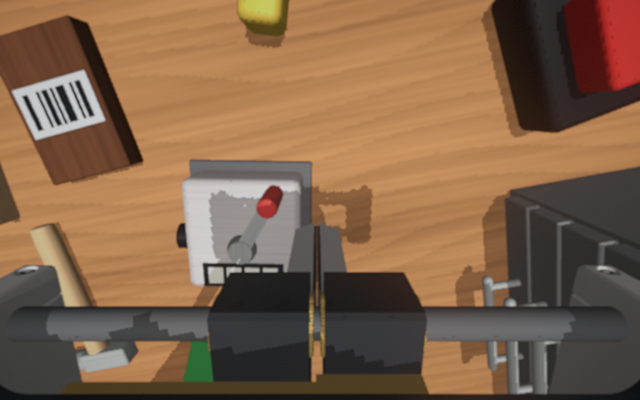

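The view confirms the tally's yaw of about -11°, with the red post (268,203) left of the closed fingers and clear of them. Descend and push.

Request:
step_arm([
  [-1,1,4,40,0],
  [-1,1,4,80,0],
  [-1,1,4,104,0],
  [-1,1,4,104,0],
  [-1,1,-15,104,0],
  [-1,1,-30,104,0],
  [-1,1,-45,104,0],
  [-1,1,-60,104,0],
  [-1,1,-72,104,0],
  [-1,1,-82,104,0],
  [-1,1,-89,104,0],
  [-1,1,-89,104,0],
  [-1,1,-89,104,0],
])

```text
time: 21.45
tool_pos: [0.5265, -0.3208, 0.0862]
ee_rot: [3.14, 0.003, -0.192]
wrist_force: [-3.7, -5.3, 3.2]
width: 0.0003
```

Run:
```python
from h import *
shift([.5097,-.4084,.085],-.19)
P=np.array([.462,-.3165])
for n in ("scene","side"):
    s=cams.snapshot(n)
    if n=="scene": save(s,"s4",(170,200,330,320),4)
    for d in models.pinpoint(s,"lever_post")[:2]: q=np.array(d["position"]); print(n,np.round(q,3),round(d["p"],2),"ang",np.arctan2(*(q[:2]-P)[::-1])+.715)
```

```text
t 21.45 tcp [ 0.5265 -0.3208  0.0862] rot [ 3.14e+00  3.00e-03 -1.92e-01] shift [ 0.2 89.2  1.3] turn -0.09218524462407668
scene [ 0.53  -0.298  0.108] 0.43 ang 0.9758777726840184
side [ 0.532 -0.301  0.112] 0.59 ang 0.9365534072836722
```

View pics/s4.png

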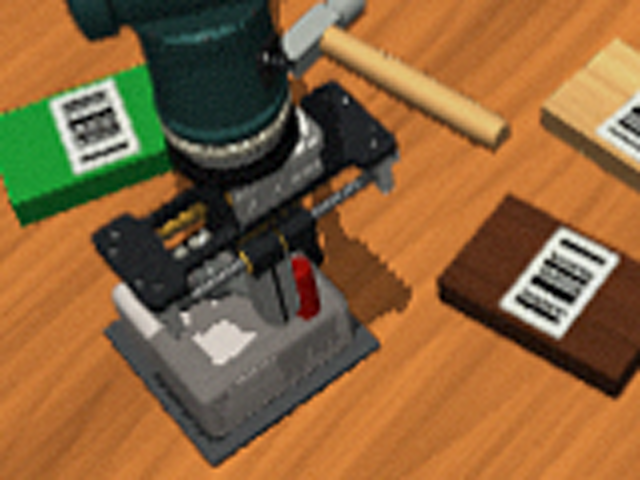

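The post is nearly at its stop (estimated 0.94–0.98 rad), so I push in small steps until the force rises.

Request:
step_arm([
  [-1,0,-2,0,0],
  [-1,0,-4,0,0],
  [-1,0,-4,0,0],
  [-1,0,-4,0,0],
])

```text
time: 22.15
tool_pos: [0.5263, -0.3174, 0.086]
ee_rot: [3.14, 0.005, -0.192]
wrist_force: [-5.3, -5.7, 3.0]
width: 0.0002
```

Request:
step_arm([
  [-1,0,-2,0,0],
  [-1,0,-4,0,0],
  [-1,0,-4,0,0],
  [-1,0,-4,0,0],
])

```text
time: 22.65
tool_pos: [0.5262, -0.317, 0.0861]
ee_rot: [3.133, 0.004, -0.194]
wrist_force: [-6.2, -12.7, 1.8]
width: 0.0002
```

The force jumped and motion ceased, so the stop is reached. Back off with the spring, then rise.

Request:
step_arm([
  [-1,0,15,0,0],
  [-1,0,35,0,0],
  [-1,0,55,0,0],
  [-1,0,75,0,0],
  [-1,0,95,0,0],
  [-1,0,112,0,0],
  [-1,0,112,0,0],
  [-1,0,112,-40,0],
  [-1,0,112,-90,0],
  [-1,0,112,-130,0],
  [-1,0,112,-130,0],
  [-1,0,112,-130,0],
])

```text
time: 24.15
tool_pos: [0.508, -0.4217, 0.2153]
ee_rot: [-3.14, 0.001, -0.19]
wrist_force: [-0.4, 0.1, -1.2]
width: 0.0003
```

Run:
```python
from h import *
shift([.5097,-.4084,.085],-.19)
P=np.array([.462,-.3165])
for n in ("scene","side"):
    s=cams.snapshot(n)
    if n=="scene": save(s,"s5",(160,100,460,380),2.1)
    for d in models.pinpoint(s,"lever_post")[:1]: q=np.array(d["position"]); print(n,np.round(q,3),round(d["p"],2),"ang",np.arctan2(*(q[:2]-P)[::-1])+.715)
    for l in ["scanner","scanner_window","dark_blank","pale_blank","blue_blank","hammer","offcut","tape_measure","glue_bottle","screw_bowl","sanding_block"]: print(l,[np.round(d["position"],3).tolist() for d in models.pinpoint(s,l)[:2]])
```

```text
t 24.15 tcp [ 0.508  -0.4217  0.2153] rot [-3.14e+00  1.00e-03 -1.90e-01] shift [ -0.7 -13.2 130.3] turn -0.016000988312136238
scene [ 0.514 -0.363  0.114] 0.74 ang -0.011879195248589935
scanner [[0.472, 0.334, 0.056]]
scanner_window [[0.57, 0.332, 0.024]]
dark_blank [[0.632, -0.159, -0.003], [0.267, -0.261, 0.002]]
pale_blank [[0.603, -0.008, -0.002], [0.629, -0.166, -0.002]]
blue_blank [[0.641, 0.169, -0.003], [0.629, -0.16, -0.003]]
hammer [[0.414, -0.078, -0.001]]
offcut [[0.413, 0.15, 0.001]]
tape_measure [[0.698, -0.393, -0.003]]
glue_bottle [[0.788, -0.119, -0.003], [0.602, -0.008, -0.002]]
screw_bowl [[0.788, 0.125, 0.0]]
sanding_block [[0.711, 0.381, 0.003]]
scanner [[0.47, 0.339, 0.054]]
scanner_window [[0.572, 0.328, 0.027]]
dark_blank [[0.635, -0.165, -0.003], [0.27, -0.263, -0.002]]
pale_blank [[0.602, -0.005, 0.0], [0.409, 0.144, -0.001]]
blue_blank [[0.641, 0.17, -0.001], [0.604, -0.004, 0.002]]
hammer [[0.412, -0.076, 0.005], [0.606, -0.007, -0.002]]
offcut [[0.642, 0.171, -0.003], [0.415, 0.143, -0.001]]
tape_measure [[0.697, -0.391, -0.001]]
glue_bottle [[0.786, -0.12, -0.0], [0.605, -0.007, 0.028]]
screw_bowl [[0.788, 0.123, -0.001], [0.698, -0.393, 0.0]]
sanding_block [[0.71, 0.378, -0.003]]
```

View pics/s5.png

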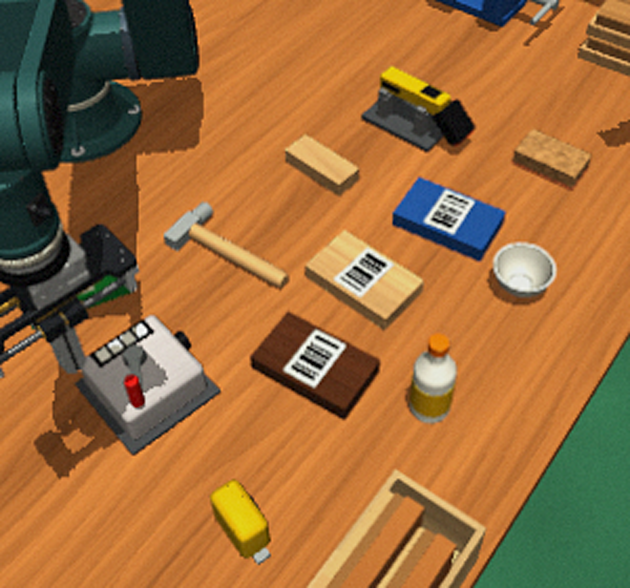

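The scene matches the start: scanner home, lever back at rest, nothing moved, arm clear. Handing in.

```bash
python3 -c "
from h import *
print(robot.close_job())"
```

```text
the job is handed in; nothing more can be done
None
```

I scanned the dark (walnut) blank's label and then the pale one, holding each aim still for at least 1.25 s. I then set the scanner back in its stand, swung the tally lever to its stop, let it spring back, and handed the job in at about 24 s of the 66 s allowed.

- **Scans:** both times the window was estimated about 10 cm from the label, with the beam within a few mm of its middle and the scan line within about 2° of straight across the bars. Nothing reported that the scans had registered, so I am relying on those position estimates.
- **Scanner home:** the last pictures put the scanner within about 3 mm of where it started, level and let go.
- **Lever:** at the stop the force jumped to about 13 N and the arm stopped moving. Afterwards the post was back at its rest position (about 0.0 rad) in the scene camera. The side camera did not find the post in that last check.
- **Everything else:** the dark, pale and blue blanks and the other loose things were within about 6 mm of their starts, which is close to the measuring noise. I left the green look-alike alone, and the arm ended clear of everything.

A few network detections were false: one "offcut" was found on the blue blank, for example. I set these aside because they disagreed with the other camera.

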